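# Scoop polishing pebbles into the bowl

### The arm

A 6-joint arm with a two-finger parallel gripper is mounted at the origin on the work surface. World frame = base frame: x ahead of the robot, y to its left, z up, the work surface at z = 0. Lengths are in m, angles in degrees, forces in N, time in s.
With the tool pointing down it reaches from about 0.3 to 0.825 m from the base axis. Payload 5.4 kg.
Tool frame: the origin (TCP) lies at the very end of the fingers, on their centre line; the grasp point (between the pads) lies arm.grasp_offset behind it (arm.grasp_offset is the distance from the TCP to the grasp point, in m); z points along the fingers, y is the direction in which the jaws open and shut (so a half turn about z gives the same grasp; the last joint's range is limited). The gripper opens to 92 mm and grips with 3 to 60 N. Pads are 20 mm wide; open, the fingers measure 128 mm over their backs; the gripper's body (75 mm by 189 mm) begins 69 mm behind the grasp point.
Start: joints at [-80.965, 9.076, 91.501, -0, 79.423, -12.038], TCP at [0.207, -0.537, 0.215] pointing down, gripper open.
Joint ranges: [-166.64, 166.64], [-54.1, 131.32], [10.49, 154.53], [-73.88, 253.88], [9.74, 151.15], [-171.62, 171.62]. Speed limits (degrees/s): [147.25, 147.25, 180, 180, 180, 180].

### API

Orientations are given as a 3x3 rotation matrix whose columns are the frame's x, y, z axes.
In Python, from plant import arm gives the robot as it stands.
- The arm moves only by the tool step_arm, never from a script. Its argument "moves" is a list of rows, each a list of 5 numbers: the shift along the world's x, y, z in mm, then the turn about the world's z in rad, then the finger opening in mm, from 0 to 91.9. In form: [[dx, dy, dz, twist, hand], ...]. A call has 1 to 20 rows; each row shifts and turns the commanded pose from where the row before left it; what a row does not reach is not made up. A row lasts 1/10 s, in which the tool goes at most 50 mm and 8.59 degrees, less where a joint would pass 70% of its speed; a pose out of reach is approached as far as the arm can. A call with a gripper value outside its range is refused whole. The fingers move at their own pace and stop on an object; "squeeze" is the grip in N (left out, the last holds). Time passes only in rows, so rows that do not move let the fingers close. It gives the time, the measured TCP pose, the force and the opening at its end, in the units of the state.
- arm.observe(): the state, without advancing time (a new reading comes with each control period).
- arm.snapshot(name): name is "side" or "top" or "wrist"; returns (picture, depth): 480x640x3 uint8, blue, green, red; 480x640 float32, m along the optical axis (not along the pixel's ray), 0 where there is no reading.
- arm.get_calibration(name): a dict with "vertical_fov" (degrees; the focal length in pixels is half the picture's height over the tangent of half this angle, whatever the lens; pixels are square), "cx", "cy" (the principal point, pixels), "T" (4x4, takes a point from camera to world coordinates). Camera axes: x right, y down, z forward; pixel columns grow to the right and rows downward; lengths in m; the calibration is good to about 2 mm. A picture is of the moment at which its call begins: read the wrist's pose just before it. get_calibration takes no time and is no camera call; for the wrist camera it gives the pose at the moment of the call.
- arm.sign_off(): hands the job in, once; it reports no verdict.
Trained networks look in the newest picture that a camera, given by its name, has taken for a name from the list of things; names that differ only in an ending like _2 or _b are one class to them, and where a whole thing is asked for, a point or a joint stands for the part that bears it (a point fixed in the world has none). Each returns a list of dicts, best first, with "score" (0 to 1); they miss things now and then, are a little off and sometimes report something else, mostly with a low value. They report only what shows in the picture. A call takes as long as a camera call. They do not tell look-alikes from the thing itself.
- arm.boxes_of(camera, label): "extent" ([left, top, width, height] in pixels, round what is visible of it).
The state is a dict: "t": time; "joints": joint angles; "joint_velocities": joint speeds; "joint_efforts": joint torques, N m; "position": TCP position; "tcp_rot": TCP orientation; "contact_force": force on the tool from outside, world axes, zero at the start; "wrist_torque": the same for the moment, N m; "opening": finger opening in m.
Only numpy, scipy, OpenCV 4.12 (cv2) and the standard library are available. Lean on these libraries where they do the work, as an engineer would, in place of code of your own. Each camera call takes 0.05 s, during which the arm holds its last target. There are 200 camera calls.

### The job

Pick up the aluminium hand scoop by its wooden handle, scoop up at least three of the four steel polishing pebbles from the shallow oblong tray and tip them out of the scoop into the round steel bowl. Handle the pebbles only with the scoop, not with the fingers, and finish by standing the scoop upright on the bench.

Things in the scene. Friction and masses are not known exactly. Their poses are not given: they have to be found in the camera images.
- scoop_grip (a point): Wooden bar handle of the aluminium scoop that stands on the bench: 22 mm wide, 24 high, 90 long, running front to back above the pan with 25 mm of air over the side walls. The point is at half the handle's height, 72 mm above the pan's flat underside. z up; -x points to the scoop's open front; grip across y. 250 g.
- scoop_lip (a point): Middle of the scoop pan's open front edge, on the underside, 62 mm towards -x of the handle point; axes as there. Pan 100 mm wide outside, 94 inside, floor 1 to 2 mm thick, side walls 35 mm high (18 near the lip); the scoop's back is 109 mm behind the lip. Smooth: pebbles slide at a tilt of 13 to 22 degrees.
- tray: Fixed open dark steel tray with the pebbles. Origin: centre of its underside, at bench height. Outside 256 (its x) by 132 (its y) by 45 mm high; walls and floor 4 mm thick. The -x half, nearer the robot, holds the pebbles, about its long middle line and within 15 to 105 mm of that end's inner face; the other half is empty, room for the scoop behind the pebbles.
- bowl: The loose round steel bowl, standing on the bench, 160 mm across the rim, 60 mm high, wall 4 mm, 600 g. Origin: centre of its underside.
- pebble1_center (a point): A smooth lens-shaped steel tumbling pebble, one of four alike: round, 21 mm across, 14 mm thick, edges well rounded underneath so that the lip runs under them, 30 g, lying flat on the tray's floor at the start in the half nearer the robot . The point is its centre, 7 mm up; z is its axis.
- pebble2_center (a point): A smooth lens-shaped steel tumbling pebble, one of four alike: round, 21 mm across, 14 mm thick, edges well rounded underneath so that the lip runs under them, 30 g, lying flat on the tray's floor at the start in the half nearer the robot . The point is its centre, 7 mm up; z is its axis.
- pebble3_center (a point): A smooth lens-shaped steel tumbling pebble, one of four alike: round, 21 mm across, 14 mm thick, edges well rounded underneath so that the lip runs under them, 30 g, lying flat on the tray's floor at the start in the half nearer the robot . The point is its centre, 7 mm up; z is its axis.
- pebble4_center (a point): A smooth lens-shaped steel tumbling pebble, one of four alike: round, 21 mm across, 14 mm thick, edges well rounded underneath so that the lip runs under them, 30 g, lying flat on the tray's floor at the start in the half nearer the robot . The point is its centre, 7 mm up; z is its axis.
There are look-alikes about, which are no part of the job. Several things have the shape of the bowl; the one meant has the colours described above. Of the things that look like the part that bears scoop_grip, take the one that is nearest to the robot's base at the start.

How it is judged:
By the outcome, as a careful person would: the job done as asked, in the order asked, and still so for the second after the job is handed in, with the robot touching nothing.
It also fails if it takes over 70 s, if anything falls off the work surface, if the arm or the gripper's body presses on something with over 40 N, if the wrist force passes 120 N, or if a joint passes its speed limit or range.

## Working session

There is one attempt and no reset: what is moved stays moved. The work goes in short steps, Python scripts to look and compute and a tool call to move; the robot and the scene stay as the last step left them, time stands still between calls to the robot, and variables do not carry over. Pictures are saved under pics/ and viewed, about 8 in all and at most 12, crops included, and the job is handed in when it is done.

Besides the shell and the picture viewer there is one more tool, called after "Request:" as name(argument=value, ...), one argument or row to a line, values as JSON. step_arm: Moves the arm, as the interface text tells. Its arguments: {"type":"object","properties":{"moves":{"type":"array","items":{"type":"array","items":{"type":"number"}}},"squeeze":{"type":"number"}},"required":["moves"]}

```bash
ls; mkdir -p pics; cat > h.py <<'E'
import numpy as np, cv2
from plant import arm
def K(name):
    c=arm.get_calibration(name); f=240/np.tan(np.radians(c["vertical_fov"])/2); return f,c["cx"],c["cy"],np.array(c["T"])
def cloud(d,k):
    f,cx,cy,T=k; v,u=np.mgrid[:480,:640]; P=np.stack([(u-cx)*d/f,(v-cy)*d/f,d],-1)
    W=P@T[:3,:3].T+T[:3,3]; W[d<=0]=np.nan; return W
def snap(name):
    k=K(name); p,d=arm.snapshot(name); return p,d,cloud(d,k)
E
python3 - <<'E'
from h import *
s=arm.observe(); print(s, arm.grasp_offset)
for n in ("top","side"):
    p,d,W=snap(n); cv2.imwrite(f"pics/{n}0.png",p); np.save(f"{n}0.npy",W); k=K(n); print(n,k[0],k[3].round(3).tolist(), (d>0).mean())
    for l in ("scoop_grip","tray","bowl","pebble1_center"):
        print(l,[(b["extent"],round(b["score"],2)) for b in arm.boxes_of(n,l)])
E
```

```text
pics
{'t': 0.0, 'joints': array([-8.09645610e+01,  9.11436519e+00,  9.15708713e+01, -1.00351083e-04,
        7.94226725e+01, -1.20391938e+01]), 'joint_velocities': array([ 0.02652543, -0.00145719, -0.03908272, -0.04650405, -0.05296471,
        0.00061507]), 'joint_efforts': array([ 8.00559446e-04, -3.85564291e+01, -3.22106767e+01,  7.02852895e-02,
        3.78363754e-02, -1.43313246e-04]), 'position': array([ 0.20662824, -0.53592688,  0.21361349]), 'tcp_rot': array([[ 9.33112770e-01,  3.59583744e-01, -2.97474305e-04],
       [ 3.59583655e-01, -9.33110999e-01,  1.85972632e-03],
       [ 3.91150809e-04, -1.84230128e-03, -9.99998226e-01]]), 'contact_force': array([0.21663836, 0.25349509, 0.46849202]), 'wrist_torque': array([-0.0017708 , -0.01597001, -0.00135113]), 'opening': 0.09163164301458071} 0.0187
top 501.8735704219215 [[0.012, -0.995, 0.095, 0.279], [-1.0, -0.012, -0.002, -0.074], [0.004, -0.095, -0.995, 1.294], [0.0, 0.0, 0.0, 1.0]] 0.9961328125
scoop_grip [([378.4, 162.5, 50.0, 46.6], 0.94), ([439.9, 165.7, 56.1, 47.1], 0.71)]
tray [([253.7, 112.3, 65.5, 108.2], 0.77)]
bowl [([155.9, 179.3, 65.4, 63.4], 0.87), ([149.0, 276.6, 66.3, 62.9], 0.77)]
pebble1_center []
side 448.8517686046683 [[-0.998, -0.053, 0.037, 0.36], [-0.063, 0.68, -0.73, 0.539], [0.014, -0.731, -0.682, 0.666], [0.0, 0.0, 0.0, 1.0]] 0.9959342447916667
scoop_grip [([231.6, 170.8, 50.8, 45.4], 0.97)]
tray [([128.1, 255.5, 152.9, 81.8], 0.91)]
bowl [([364.6, 384.4, 123.1, 93.2], 0.65), ([190.1, 366.3, 112.9, 113.3], 0.63), ([252.7, 287.6, 10.9, 9.7], 0.45)]
pebble1_center [([252.8, 285.2, 10.7, 9.8], 0.44), ([189.1, 367.5, 115.0, 110.5], 0.3)]
```

View pics/top0.png

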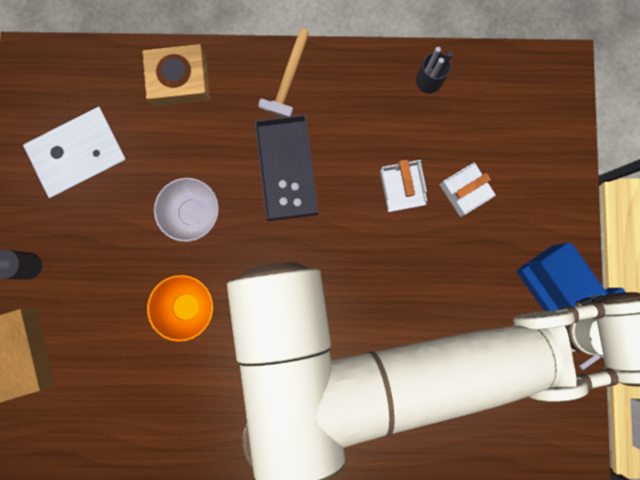

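View pics/side0.png

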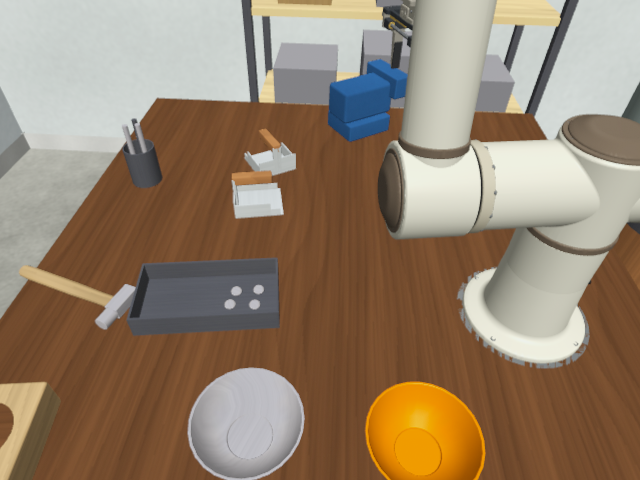

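The bench shows two scoops (404,180 and 468,188), the tray at (287,168) with four pebbles near (290,193), the steel bowl at (186,209), and an orange look-alike bowl at (180,308). Next I'll measure them.

```bash
cat > m.py <<'E'
from h import *
W=np.load("top0.npy"); p=cv2.imread("pics/top0.png"); X,Y,Z=W[...,0],W[...,1],W[...,2]
hsv=cv2.cvtColor(p,cv2.COLOR_BGR2HSV)
def rect(m,name):
    P=W[m]; r=cv2.minAreaRect((P[:,:2]*1000).astype(np.float32)); print(name,m.sum(),"c",np.round(r[0],1),"sz",np.round(r[1],1),"ang",round(r[2],1),"z",np.round(np.percentile(P[:,2],[5,50,95])*1000,1), "dist",round(np.hypot(*r[0])),"mean",P.mean(0).round(4)); return P
def box(a,b,c,d):
    m=np.zeros((480,640),bool); m[b:d,a:c]=1; return m&~np.isnan(Z)
for nm,b in (("A",box(374,154,434,218)),("B",box(436,158,502,220))):
    rect(b&(Z>.010),nm+" scoop"); rect(b&(Z>.066)&(Z<.1),nm+" handle")
    P=W[b&(Z>.078)&(Z<.1)]; 
    print(np.percentile(P[:,2],[0,50,100]) if len(P) else None)
rect(box(250,105,325,225)&(Z>.033),"tray walls")
rect(box(150,172,224,246)&(Z>.05),"bowl rim")
rect(box(150,172,224,246)&(Z>.01),"bowl all")
m=box(265,170,312,212)&(hsv[...,2]>130)
n,l,s,c=cv2.connectedComponentsWithStats(m.astype(np.uint8))
for i in range(1,n):
    if s[i,4]>8: print("peb",s[i],W[l==i].mean(0).round(4))
E
python3 m.py
```

```text
A scoop 707 c [ 541.8 -284.4] sz [103.6 101.6] ang 11.1 z [14.  69.3 86.1] dist 612 mean [ 0.5518 -0.2814  0.0564]
A handle 366 c [ 547.1 -282.8] sz [90.3 23.5] ang 11.4 z [70.8 82.7 86.9] dist 616 mean [ 0.5451 -0.2818  0.0819]
[0.07819923 0.08301371 0.09099917]
B scoop 662 c [ 531.8 -449.2] sz [ 99.9 103.5] ang 32.2 z [15.7 69.9 86.2] dist 696 mean [ 0.5215 -0.4317  0.0578]
B handle 338 c [ 528.8 -444.4] sz [22.  90.7] ang 32.1 z [75.3 83.  86.9] dist 691 mean [ 0.5272 -0.4421  0.0825]
[0.07815789 0.08320206 0.08977888]
tray walls 615 c [581.3  18.5] sz [257.9 132.3] ang 7.8 z [35.6 44.1 48.6] dist 582 mean [0.5872 0.0231 0.0435]
bowl rim 572 c [464.9 262. ] sz [156.4 158.1] ang 0.7 z [50.9 57.5 62.8] dist 534 mean [0.4703 0.2739 0.0572]
bowl all 2469 c [464.9 262. ] sz [156.4 158.1] ang 0.7 z [11.8 30.4 60.3] dist 534 mean [0.47   0.2736 0.0337]
peb [279 180   8   8  49] [0.5404 0.0294 0.0147]
peb [291 183   8   7  49] [ 0.5345 -0.0016  0.0134]
peb [279 197   8   8  50] [0.4954 0.0275 0.0138]
peb [293 198   8   8  51] [ 0.4934 -0.0087  0.0137]
```

Request:
step_arm(
  moves=[
    [30,21,0,-0.014,91.9],
    [30,21,0,-0.014,91.9],
    [30,21,0,-0.014,91.9],
    [30,21,0,-0.014,91.9],
    [30,21,0,-0.014,91.9],
    [30,21,0,-0.014,91.9],
    [30,21,0,-0.014,91.9],
    [30,21,0,-0.014,91.9],
    [30,21,0,-0.014,91.9],
    [30,21,0,-0.014,91.9],
    [30,21,0,-0.014,91.9],
    [30,26,0,-0.015,91.9],
    [0,0,0,0,91.9],
    [0,0,0,0,91.9],
  ],
  squeeze=60,
)

```text
t: 1.9
position: [0.5669, -0.2791, 0.2144]
tcp_rot: [[0.98, 0.199, -0.001], [0.199, -0.98, -0.0], [-0.001, 0.0, -1.0]]
contact_force: [-0.5, 0.9, 0.2]
opening: 0.0916
```

```bash
python3 - <<'E'
from h import *
s=arm.observe(); print(s["t"],s["position"],s["tcp_rot"][:,1])
p,d,W=snap("wrist"); cv2.imwrite("pics/w1.png",p); Z=W[...,2]
for lo,hi in ((.075,.095),(.012,.095)):
    m=(Z>lo)&(Z<hi)&(abs(W[...,0]-.547)<.09)&(abs(W[...,1]+.283)<.09); P=W[m]
    r=cv2.minAreaRect((P[:,:2]*1000).astype(np.float32)); print(m.sum(),r,np.percentile(P[:,2],[5,50,95]))
E
```

```text
1.9 [ 0.56692837 -0.27907548  0.21438395] [ 1.99315774e-01 -9.79935313e-01  6.10177596e-05]
2652 ((546.9625244140625, -282.41851806640625), (88.68038177490234, 21.757902145385742), 11.258041381835938) [0.08182224 0.08448849 0.08575433]
4608 ((539.9108276367188, -284.03057861328125), (103.36746215820312, 100.24180603027344), 11.443567276000977) [0.01767982 0.08315818 0.08556296]
```

View pics/w1.png

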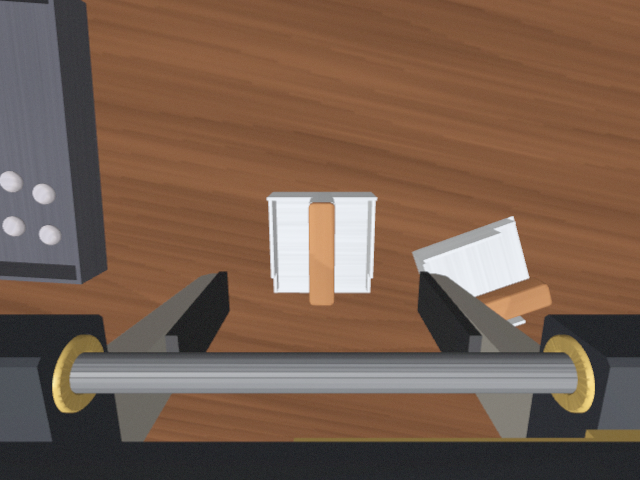

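The wrist view shows the near scoop with its handle centred at (322,252), its back wall at row 195 and its open lip at row 293. It agrees with the top view to about 1 mm. I'll descend and grip 20 mm behind the handle's middle.

Request:
step_arm(
  moves=[
    [0,0,-40,0,91.9],
    [0,0,-40,0,91.9],
    [0,0,-40,0,91.9],
    [0,0,-25,0,91.9],
    [0,0.5,-16,0,91.9],
    [0,0,0,0,91.9],
    [0,0,0,0,20],
    [0,0,0,0,10],
    [0,0,0,0,10],
    [0,0,0,0,10],
    [0,0,0,0,10],
    [0,0,0,0,10],
    [0,0,0,0,10],
    [0,0,0,0,10],
  ],
  squeeze=60,
)

```text
t: 3.35
position: [0.5667, -0.279, 0.0535]
tcp_rot: [[0.98, 0.198, -0.0], [0.198, -0.98, 0.0], [-0.0, -0.0, -1.0]]
contact_force: [0.2, 0.7, -0.1]
opening: 0.03
```

Request:
step_arm(
  moves=[
    [0,0,0,0,10],
    [0,0,0,0,10],
    [0,0,0,0,10],
    [0,0,0,0,10],
  ],
)

```text
t: 3.75
position: [0.5667, -0.2788, 0.0535]
tcp_rot: [[0.98, 0.198, -0.0], [0.198, -0.98, 0.0], [-0.0, -0.0, -1.0]]
contact_force: [0.1, 1.5, 0.5]
opening: 0.022
```

Request:
step_arm(
  moves=[
    [0,0,10,0,10],
    [0,0,20,0,10],
    [0,0,30,0,10],
    [0,0,30,0,10],
    [0,0,10,0,10],
    [0,0,0,0,10],
    [0,0,0,0,10],
  ],
)

```text
t: 4.45
position: [0.5659, -0.2785, 0.152]
tcp_rot: [[0.98, 0.197, -0.002], [0.197, -0.98, 0.001], [-0.002, -0.002, -1.0]]
contact_force: [0.5, 0.3, -3.3]
opening: 0.0217
```

```bash
cat >> h.py <<'E'
def tilt(tag=None):
    """pitch of the handle top / scoop parts from the side and wrist views"""
    s=arm.observe(); R=s["tcp_rot"]; o=s["position"]; print("t",round(s["t"],2),"pos",o.round(4),"open",round(s["opening"],4),"F",s["contact_force"].round(1))
    fx=np.array([R[0,0],R[1,0],0]); fx/=np.linalg.norm(fx); fy=np.cross([0,0,1],fx)
    for n in ("side","wrist"):
        p,d,W=snap(n); hsv=cv2.cvtColor(p,cv2.COLOR_BGR2HSV)
        q=W-o; a,b,c=q@fx,q@fy,q[...,2]
        near=(abs(a)<.13)&(abs(b)<.07)
        h=near&(abs(b)<.02)&(hsv[...,1]>120)&(hsv[...,0]<20)&(c>-.05)&(c<.06)
        w=near&(hsv[...,1]<60)&(hsv[...,2]>110)&(c<.0)&(c>-.14)
        for nm,m in (("handle",h),("pan",w)):
            if m.sum()<30: print(n,nm,m.sum()); continue
            k=np.polyfit(a[m],c[m],1); print(n,nm,m.sum(),"a",(np.percentile(a[m],[1,99])*1000).round(1),"b",(np.percentile(b[m],[1,50,99])*1000).round(1),"c",(np.percentile(c[m],[1,99])*1000).round(1),"pitch",np.degrees(np.arctan(k[0])).round(1))
        if tag: cv2.imwrite(f"pics/{tag}_{n}.png",p)
E
python3 -c "
from h import *
tilt('lift')"
```

```text
t 4.45 pos [ 0.5659 -0.2785  0.152 ] open 0.0217 F [ 0.5  0.3 -3.3]
side handle 422 a [-65.7  20.8] b [-10.6   7.3  11.7] c [ 9.6 32.3] pitch 0.7
side pan 1649 a [-85.2  21. ] b [-52.6  -4.6  50.1] c [-53.3  -7.5] pitch 8.0
wrist handle 3687 a [-57.1  24.2] b [-10.9  -2.7  10.7] c [13.5 31.9] pitch -3.1
wrist pan 10845 a [-28.9  24.2] b [-49.5   0.7  49.2] c [-52.7  -4.1] pitch 28.1
```

The scoop lifts level. While it's empty, I'll test whether a lighter squeeze lets it pivot nose-down.

Request:
step_arm(
  moves=[
    [0,0,0,0,10],
    [0,0,0,0,10],
    [0,0,0,0,10],
  ],
  squeeze=10,
)

```text
t: 4.85
position: [0.5665, -0.2789, 0.153]
tcp_rot: [[0.98, 0.198, -0.001], [0.198, -0.98, 0.001], [-0.001, -0.001, -1.0]]
contact_force: [-0.7, -0.3, -2.9]
opening: 0.022
```

```bash
python3 -c "
from h import *
tilt()"
```

```text
t 4.85 pos [ 0.5665 -0.2789  0.153 ] open 0.022 F [-0.7 -0.3 -2.9]
side handle 425 a [-66.1  20.5] b [-10.4   7.1  11.2] c [ 9.  32.8] pitch 1.0
side pan 1665 a [-85.3  22.2] b [-52.9  -3.7  50.1] c [-53.   -7.3] pitch 8.3
wrist handle 3205 a [-56.9  24.4] b [-11.3  -3.9  10.4] c [24.5 32.6] pitch -1.4
wrist pan 10899 a [-28.5  24.6] b [-50.   -0.4  48.7] c [-52.  -5.] pitch 27.0
```

Request:
step_arm(
  moves=[
    [0,0,-30,0,10],
    [0,0,-30,0,10],
    [0,0,0,0,10],
  ],
)

```text
t: 5.25
position: [0.5636, -0.2767, 0.0886]
tcp_rot: [[0.98, 0.197, -0.008], [0.197, -0.98, 0.006], [-0.007, -0.007, -1.0]]
contact_force: [-1.0, 0.5, -4.7]
opening: 0.0216
```

Request:
step_arm(
  moves=[
    [0,0,0,0,10],
    [0,0,0,0,10],
    [0,0,0,0,10],
  ],
  squeeze=5,
)

```text
t: 5.55
position: [0.568, -0.28, 0.0959]
tcp_rot: [[0.98, 0.197, 0.003], [0.198, -0.98, -0.002], [0.003, 0.003, -1.0]]
contact_force: [0.6, 0.4, -4.1]
opening: 0.0219
```

```bash
python3 -c "
from h import *
tilt()"
```

```text
t 5.55 pos [ 0.568  -0.28    0.0959] open 0.0219 F [ 0.6  0.4 -4.1]
side handle 339 a [-64.1  21.2] b [-6.6  7.5 11.8] c [ 9.4 32.4] pitch 2.1
side pan 1584 a [-84.2  23.3] b [-52.8  -4.2  49.9] c [-95.7  -7.9] pitch 7.2
wrist handle 3376 a [-58.6  23.9] b [-11.   -3.1  10.8] c [25.  31.8] pitch 0.1
wrist pan 11313 a [-29.4  25.8] b [-49.7   0.4  49.3] c [-52.9  -4. ] pitch 28.5
```

Request:
step_arm(
  moves=[
    [0,0,0,0,10],
    [0,0,0,0,10],
    [0,0,0,0,10],
    [0,0,0,0,10],
    [0,0,0,0,10],
  ],
  squeeze=3,
)

```text
t: 6.15
position: [0.5667, -0.279, 0.0935]
tcp_rot: [[0.98, 0.197, -0.0], [0.197, -0.98, 0.0], [-0.0, -0.0, -1.0]]
contact_force: [-0.1, 0.1, -3.0]
opening: 0.0223
```

```bash
python3 -c "
from h import *
tilt('p3')"
```

```text
t 6.15 pos [ 0.5667 -0.279   0.0935] open 0.0223 F [-0.1  0.1 -3. ]
side handle 328 a [-61.   18.8] b [-6.9  7.2 13.5] c [-23.2  29.7] pitch 23.8
side pan 1549 a [-46.9  51.3] b [-53.1  -3.2  50.1] c [-93.5  -4.1] pitch 29.0
wrist handle 4495 a [-26.4  24.6] b [-11.   -0.7  10.5] c [ 9.2 30.4] pitch 18.7
wrist pan 18595 a [-32.6  53.1] b [-49.9   0.2  49.2] c [-84.   -2.8] pitch 35.4
```

View pics/p3_side.png

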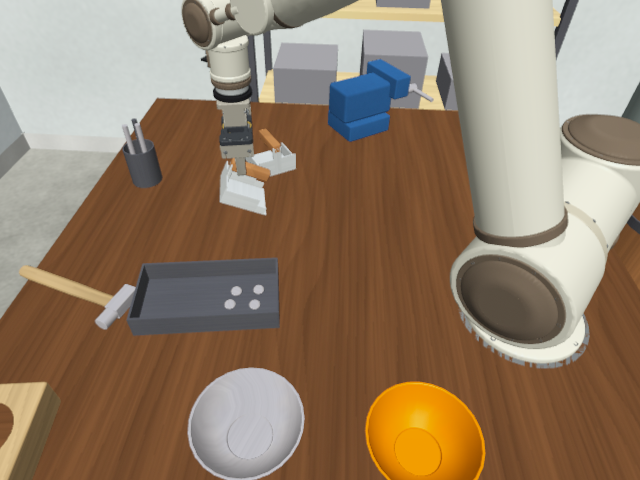

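At 3 N the scoop pivots nose-down about 25–29° and stays held, so that works for pouring. Now I'll level it on the bench and re-grip firmly.

Request:
step_arm(
  moves=[
    [0,0,-8,0,10],
    [0,0,-8,0,10],
    [0,0,-8,0,10],
    [0,0,-8,0,10],
    [0,0,-8,0,10],
    [0,0,0,0,10],
    [0,0,0,0,34],
    [0,0,0,0,34],
    [0,0,0,0,34],
    [0,0,0,0,34],
  ],
)

```text
t: 7.25
position: [0.5669, -0.2793, 0.054]
tcp_rot: [[0.98, 0.197, 0.001], [0.197, -0.98, -0.0], [0.0, 0.001, -1.0]]
contact_force: [-0.3, 0.1, 0.9]
opening: 0.0342
```

Request:
step_arm(
  moves=[
    [0,0,0,0,10],
    [0,0,0,0,10],
    [0,0,0,0,10],
    [0,0,0,0,10],
    [0,0,0,0,10],
    [0,0,0,0,10],
  ],
  squeeze=60,
)

```text
t: 7.85
position: [0.5668, -0.2791, 0.0538]
tcp_rot: [[0.98, 0.198, 0.0], [0.198, -0.98, -0.0], [0.0, 0.0, -1.0]]
contact_force: [-0.5, -0.1, 1.6]
opening: 0.0219
```

Request:
step_arm(
  moves=[
    [0,0,10,0,10],
    [0,0,30,0,10],
    [0,0,40,0,10],
    [0,0,20,0,10],
    [0,0,0,0,10],
    [0,0,0,0,10],
  ],
)

```text
t: 8.45
position: [0.5663, -0.2787, 0.1528]
tcp_rot: [[0.98, 0.197, -0.001], [0.197, -0.98, 0.001], [-0.001, -0.001, -1.0]]
contact_force: [-0.3, 0.7, -3.9]
opening: 0.0216
```

```bash
python3 -c "
from h import *
tilt()"
```

```text
t 8.45 pos [ 0.5663 -0.2787  0.1528] open 0.0216 F [-0.3  0.7 -3.9]
side handle 427 a [-63.3  24.5] b [-10.6   7.1  11.2] c [ 9.3 32.3] pitch 1.0
side pan 1668 a [-82.2  24.7] b [-52.5  -4.2  50.1] c [-53.3  -7. ] pitch 7.9
wrist handle 7555 a [-56.8  27.1] b [-10.4   0.2  10.8] c [15.4 31.1] pitch -1.4
wrist pan 11567 a [-29.1  27.1] b [-49.2   0.3  49.5] c [-53.6  -4.7] pitch 25.5
```

Request:
step_arm(
  moves=[
    [6,20,0,-0.006,10],
    [10,33,0,-0.007,10],
    [10,33,0,-0.007,10],
    [10,33,0,-0.007,10],
    [10,33,0,-0.007,10],
    [10,33,0,-0.007,10],
    [10,33,0,-0.007,10],
    [10,33,0,-0.007,10],
    [10,33,0,-0.008,10],
    [7,23.5,0,0,10],
    [0,0,0,0,10],
    [0,0,0,0,10],
  ],
)

```text
t: 9.75
position: [0.6586, 0.0288, 0.1515]
tcp_rot: [[0.991, 0.136, -0.004], [0.136, -0.991, -0.0], [-0.004, -0.0, -1.0]]
contact_force: [-0.2, -0.9, -3.0]
opening: 0.0219
```

```bash
cat > t.py <<'E'
from h import *
tilt('tray')
# tray rim as seen now
p,d,W=snap("side"); Z=W[...,2]
m=(Z>.036)&(Z<.05)&(abs(W[...,0]-.58)<.17)&(abs(W[...,1]-.02)<.1)
hsv=cv2.cvtColor(p,cv2.COLOR_BGR2HSV); m&=hsv[...,2]<120
print("side tray",m.sum(),cv2.minAreaRect((W[m][:,:2]*1000).astype(np.float32)))
p,d,W=snap("wrist"); Z=W[...,2]
m=(Z>.036)&(Z<.05)&(abs(W[...,0]-.58)<.17)&(abs(W[...,1]-.02)<.1)
hsv=cv2.cvtColor(p,cv2.COLOR_BGR2HSV); m&=hsv[...,2]<120
print("wrist tray",m.sum(),cv2.minAreaRect((W[m][:,:2]*1000).astype(np.float32)))
E
python3 t.py
```

```text
t 9.75 pos [0.6586 0.0288 0.1515] open 0.0219 F [-0.2 -0.9 -3. ]
side handle 646 a [-63.3  16.8] b [-11.7   6.5  10.1] c [ 9.3 33.4] pitch 0.1
side pan 4073 a [-124.8  102.5] b [-50.8   7.6  49.2] c [-138.2   -8.9] pitch -17.6
wrist handle 3218 a [-56.7  27.8] b [-11.9  -4.5   9.5] c [14.6 32.7] pitch -3.1
wrist pan 16876 a [-26.9 106.7] b [-61.2   5.4  64.8] c [-131.1   -6.6] pitch -42.4
side tray 1406 ((579.427734375, 17.37836456298828), (256.779541015625, 136.21546936035156), 7.5186848640441895)
wrist tray 545 ((690.8380126953125, 34.7900505065918), (33.37627029418945, 131.64474487304688), 8.58756160736084)
```

View pics/tray_wrist.png

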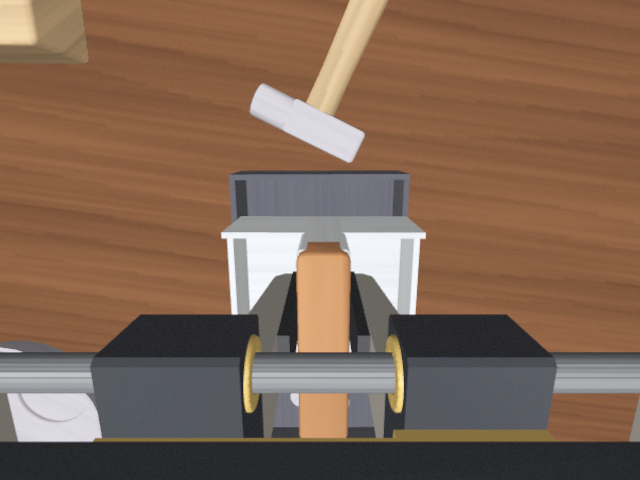

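The wrist view shows the scoop centred over the tray (scoop at column 323, tray walls at 232–408) with a gap behind it. Lowering it in now.

Request:
step_arm(
  moves=[
    [0,0,-20,0,10],
    [0,0,-25,0,10],
    [0,0,-25,0,10],
    [0,0,-14,0,10],
    [0,0,-6,0,10],
    [0,0,-2,0,10],
    [0,0,-2,0,10],
    [0,0,0,0,10],
    [0,0,0,0,10],
  ],
)

```text
t: 10.85
position: [0.6604, 0.0284, 0.0607]
tcp_rot: [[0.991, 0.135, 0.002], [0.135, -0.991, -0.0], [0.002, 0.0, -1.0]]
contact_force: [-0.0, -0.7, -3.0]
opening: 0.0214
```

Request:
step_arm(
  moves=[
    [0,0,-2,0,10],
    [0,0,-1,0,10],
    [0,0,-1,0,10],
    [0,0,0,0,10],
    [0,0,0,0,10],
  ],
)

```text
t: 11.35
position: [0.6606, 0.0284, 0.0577]
tcp_rot: [[0.991, 0.136, 0.002], [0.136, -0.991, -0.0], [0.002, 0.001, -1.0]]
contact_force: [-2.8, 0.4, 7.2]
opening: 0.0216
```

Request:
step_arm(
  moves=[
    [-5,-0.7,0,0,10],
    [-9.9,-1.4,0,0,10],
    [-9.9,-1.4,0,0,10],
    [-9.9,-1.4,0,0,10],
    [-9.9,-1.4,0,0,10],
    [-9.9,-1.3,0,0,10],
    [-9.9,-1.4,0,0,10],
    [-9.9,-1.3,0,0,10],
    [-9.9,-1.4,0,0,10],
  ],
)

```text
t: 12.25
position: [0.5774, 0.0164, 0.0577]
tcp_rot: [[0.991, 0.135, 0.006], [0.135, -0.991, -0.001], [0.006, 0.001, -1.0]]
contact_force: [3.2, 0.6, 5.5]
opening: 0.0217
```

```bash
python3 -c "
from h import *
tilt('push')
p=cv2.imread('pics/push_side.png')[180:400,80:380]; cv2.imwrite('pics/push_c.png',cv2.resize(p,None,fx=2.5,fy=2.5))"
```

```text
t 12.25 pos [0.5774 0.0164 0.0577] open 0.0217 F [3.2 0.6 5.5]
side handle 441 a [-63.2 -14.2] b [-11.1   6.3  10.4] c [10.3 32.6] pitch 0.3
side pan 2532 a [-114.1   40.7] b [-51.1   0.3  64.5] c [-54.4  -7.8] pitch 4.5
wrist handle 1782 a [-58.4  26.3] b [-11.   -6.3  10.9] c [13.6 32. ] pitch -3.9
wrist pan 60198 a [-107.   127.9] b [-62.1   3.7  68. ] c [-54.5  -7.8] pitch -2.6
```

View pics/push_c.png

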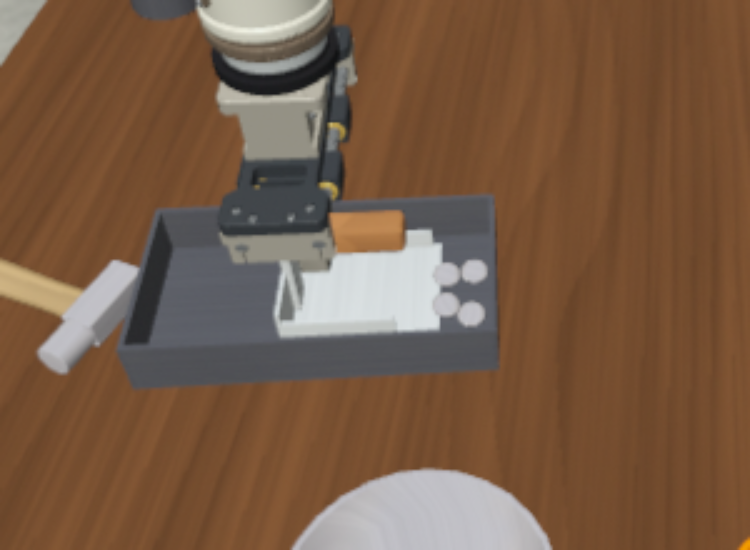

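Two pebbles are riding on the lip and two are just ahead of it, with about 40 mm left to the end wall. Continuing.

Request:
step_arm(
  moves=[
    [-7.9,-1.1,0,0,10],
    [-7.9,-1.1,0,0,10],
    [-7.9,-1.1,0,0,10],
    [-6,-0.8,0,0,10],
    [-3,-0.4,0,0,10],
    [0,0,0,0,10],
  ],
)

```text
t: 12.95
position: [0.5446, 0.0118, 0.0577]
tcp_rot: [[0.991, 0.135, 0.005], [0.135, -0.991, -0.001], [0.005, 0.001, -1.0]]
contact_force: [1.5, -0.3, 7.9]
opening: 0.0217
```

```bash
python3 -c "
from h import *
tilt('push2')
p=cv2.imread('pics/push2_side.png')[210:350,150:350]; cv2.imwrite('pics/push2_c.png',cv2.resize(p,None,fx=3,fy=3))"
```

```text
t 12.95 pos [0.5446 0.0118 0.0577] open 0.0217 F [ 1.5 -0.3  7.9]
side handle 379 a [-61.8 -19.8] b [-10.9   6.5  10.3] c [10.1 32.9] pitch 0.0
side pan 2189 a [-86.4  38.6] b [-50.8   2.   64.5] c [-54.1  -7.5] pitch 3.8
wrist handle 1579 a [-57.1  27.5] b [-11.2  -8.3  11. ] c [22.5 32.1] pitch -1.6
wrist pan 58482 a [-27.4 128.8] b [-62.1   3.6  68. ] c [-54.5  -7.8] pitch -6.1
```

View pics/push2_c.png

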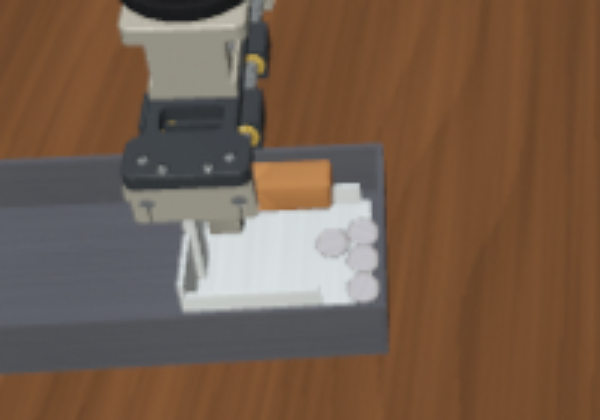

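Request:
step_arm(
  moves=[
    [-2,-0.3,0,0,10],
    [-2,-0.3,0,0,10],
    [-2,-0.3,0,0,10],
    [0,0,0,0,10],
  ],
)

```text
t: 13.45
position: [0.5391, 0.011, 0.0577]
tcp_rot: [[0.991, 0.135, 0.006], [0.135, -0.991, -0.001], [0.006, 0.002, -1.0]]
contact_force: [2.5, 0.1, 7.2]
opening: 0.0214
```

Request:
step_arm(
  moves=[
    [-1,-0.1,0,0,10],
    [-1,-0.1,0,0,10],
    [0,0,0,0,10],
  ],
)

```text
t: 13.75
position: [0.5384, 0.0109, 0.0582]
tcp_rot: [[0.991, 0.135, 0.009], [0.135, -0.991, -0.001], [0.009, 0.002, -1.0]]
contact_force: [5.6, 1.0, 5.3]
opening: 0.0213
```

The lip has reached the end wall. I'll back off 1 mm and lift straight up, using the wall as a guard, then check.

Request:
step_arm(
  moves=[
    [1.5,0.2,0,0,10],
    [0,0,2,0,10],
    [0,0,5,0,10],
    [0,0,8,0,10],
    [0,0,10,0,10],
    [0,0,10,0,10],
    [0,0,9,0,10],
    [0,0,5,0,10],
    [0,0,3,0,10],
    [0,0,0,0,10],
    [0,0,0,0,10],
  ],
)

```text
t: 14.85
position: [0.5355, 0.0114, 0.107]
tcp_rot: [[0.991, 0.135, -0.002], [0.135, -0.991, 0.0], [-0.002, -0.0, -1.0]]
contact_force: [0.3, 0.5, -4.7]
opening: 0.0218
```

```bash
python3 -c "
from h import *
tilt('up')
p=cv2.imread('pics/up_side.png')[190:340,130:360]; cv2.imwrite('pics/up_c.png',cv2.resize(p,None,fx=3,fy=3))"
```

```text
t 14.85 pos [0.5355 0.0114 0.107 ] open 0.0218 F [ 0.3  0.5 -4.7]
side handle 432 a [-62.6 -19.6] b [-11.6   6.6   9.9] c [ 8.5 31.5] pitch 0.7
side pan 2803 a [-80.7  49.3] b [-59.2   7.8  48.8] c [-103.1   -7.4] pitch 1.4
wrist handle 2095 a [-58.1  28.1] b [-11.3  -6.2  10.5] c [14.  31.7] pitch -2.3
wrist pan 44021 a [-26.  128.7] b [-63.    1.9  66.9] c [-103.8   -7. ] pitch -25.1
```

View pics/up_c.png

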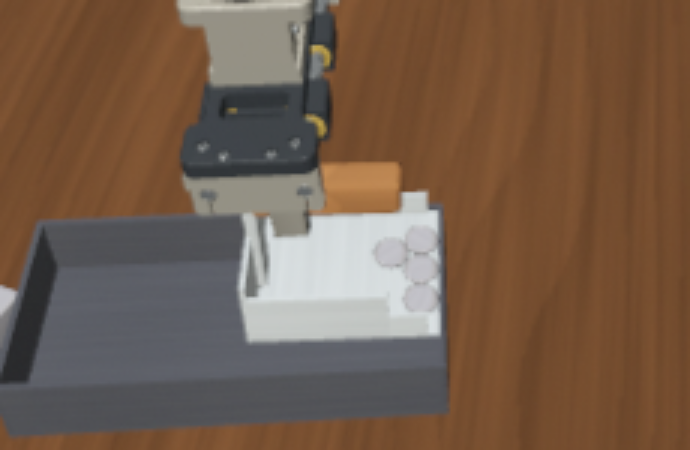

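All four pebbles are in the pan. I'll tilt the scoop back by resting the lip on the fixed tray wall, so the pebbles slide rearward for the carry.

Request:
step_arm(
  moves=[
    [-1,-0.2,0,0,10],
    [-3,-0.4,0,0,10],
    [-3,-0.4,0,0,10],
    [-3,-0.4,-1,0,10],
    [0,0,-3,0,10],
    [0,0,-3,0,10],
    [0.5,0.1,-3,0,10],
    [0.5,0.1,-3,0,10],
    [1,0.1,-3,0,10],
    [0,0,0,0,10],
  ],
  squeeze=30,
)

```text
t: 15.95
position: [0.5292, 0.0101, 0.092]
tcp_rot: [[0.991, 0.136, 0.001], [0.136, -0.991, -0.0], [0.001, 0.001, -1.0]]
contact_force: [2.5, -0.5, 3.3]
opening: 0.0216
```

```bash
python3 -c "
from h import *
tilt()"
```

```text
t 15.95 pos [0.5292 0.0101 0.092 ] open 0.0216 F [ 2.5 -0.5  3.3]
side handle 402 a [-62.3 -21.8] b [-12.5   6.3   9.8] c [13.6 36.9] pitch -3.6
side pan 2800 a [-87.8  41.2] b [-52.8   7.7  48.5] c [-88.7  -9.4] pitch -2.5
wrist handle 1831 a [-53.2  28.2] b [-11.2  -7.8  10.5] c [13.5 36.4] pitch -7.5
wrist pan 47612 a [-26.5 128.7] b [-62.6   2.2  67.4] c [-88.8  -9.7] pitch -16.9
```

Request:
step_arm(
  moves=[
    [1,0.1,-3,0,10],
    [1,0.1,-3,0,10],
    [1.5,0.2,-3,0,10],
    [1.5,0.2,-3,0,10],
    [1.5,0.2,-3,0,10],
    [1.5,0.2,-3,0,10],
    [0,0,0,0,10],
  ],
)

```text
t: 16.75
position: [0.5393, 0.0113, 0.075]
tcp_rot: [[0.991, 0.135, 0.007], [0.135, -0.991, 0.0], [0.007, 0.001, -1.0]]
contact_force: [7.7, 1.7, 3.7]
opening: 0.022
```

```bash
python3 -c "
from h import *
tilt('tb')
p=cv2.imread('pics/tb_side.png')[190:340,130:360]; cv2.imwrite('pics/tb_c.png',cv2.resize(p,None,fx=3,fy=3))"
```

```text
t 16.75 pos [0.5393 0.0113 0.075 ] open 0.022 F [7.7 1.7 3.7]
side handle 374 a [-59.7 -20.7] b [-11.5   6.4  10.1] c [20.  48.3] pitch -11.5
side pan 2881 a [-97.6  32.4] b [-51.8   6.9  61.2] c [-71.3  -4.5] pitch -9.8
wrist handle 1375 a [-44.5  30.1] b [-11.   -8.9  10.5] c [21.1 46.1] pitch -17.3
wrist pan 53287 a [-85.  128.8] b [-62.4   2.7  67.7] c [-71.8 -13.3] pitch -10.5
```

View pics/tb_c.png

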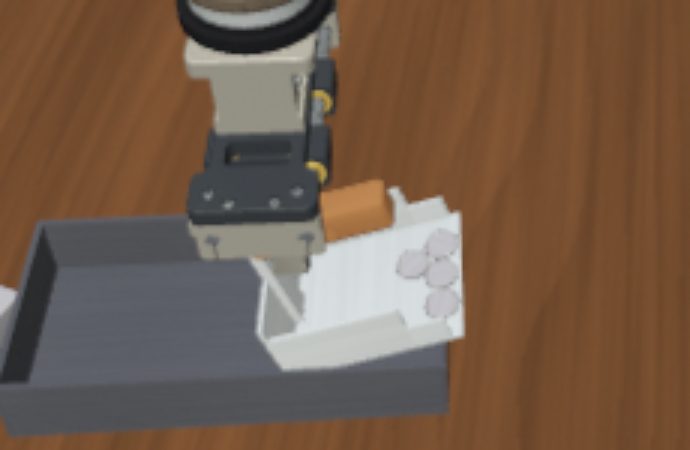

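The scoop is tilted back about 13° and all four pebbles are secure. I'll firm the grip, lift, and carry it to the bowl.

Request:
step_arm(
  moves=[
    [0,0,0,0,10],
    [0,0,0,0,10],
    [0,0,5,0,10],
    [0,0,10,0,10],
    [0,0,15,0,10],
    [0,0,15,0,10],
    [0,0,12,0,10],
    [0,0,8,0,10],
    [0,0,2,0,10],
    [0,0,0,0,10],
  ],
  squeeze=60,
)

```text
t: 17.85
position: [0.5364, 0.0112, 0.1408]
tcp_rot: [[0.991, 0.135, 0.0], [0.135, -0.991, -0.0], [0.0, 0.0, -1.0]]
contact_force: [-0.1, -0.3, -3.0]
opening: 0.0216
```

Request:
step_arm(
  moves=[
    [0,4,0,0,10],
    [-1,9,0,0,10],
    [-1,14,0,0,10],
    [-2,18,0,0,10],
    [-2,20,0,0,10],
    [-2,20,0,0,10],
    [-2,20,0,0,10],
    [-2,20,0,0,10],
    [-2,20,0,0,10],
    [-2,20,0,0,10],
    [-2,20,0,0,10],
    [-2,20,0,0,10],
    [-2,18,0,0,10],
    [-1,14,0,0,10],
    [-1,10,0,0,10],
    [-1,6,0,0,10],
    [0,3,0,0,10],
    [0,1,0,0,10],
    [0,0,0,0,10],
    [0,0,0,0,10],
  ],
)

```text
t: 19.85
position: [0.5114, 0.2678, 0.1406]
tcp_rot: [[0.991, 0.135, -0.0], [0.135, -0.991, -0.0], [-0.0, 0.0, -1.0]]
contact_force: [0.4, 0.7, -4.4]
opening: 0.0213
```

```bash
cat > b.py <<'E'
from h import *
tilt('bowl')
for n in ("top","side"):
    p,d,W=snap(n); cv2.imwrite(f"pics/bowl_{n}.png",p); Z=W[...,2]
    m=(Z>.05)&(Z<.063)&(np.hypot(W[...,0]-.465,W[...,1]-.262)<.1); P=W[m]
    print(n,"rim",m.sum(),P[:,:2].min(0),P[:,:2].max(0))
a=cv2.resize(cv2.imread('pics/bowl_side.png')[200:480,100:400],(540,504)); b=cv2.resize(cv2.imread('pics/bowl_top.png')[140:280,120:260],(252,252))
o=np.zeros((504,792,3),np.uint8); o[:,:540]=a; o[:252,540:]=b; cv2.imwrite('pics/bowl_c.png',o)
E
python3 b.py
```

```text
t 19.85 pos [0.5114 0.2678 0.1406] open 0.0213 F [ 0.4  0.7 -4.4]
side handle 804 a [-59.4 -12.6] b [-9.8  6.2  9.4] c [18.1 48. ] pitch -16.3
side pan 9419 a [-123.    16.3] b [-51.3  17.2  63.7] c [-136.6   -6.1] pitch 6.4
wrist handle 8100 a [-43.8  29.9] b [-10.8  -0.3  10.3] c [22.5 45.6] pitch -16.3
wrist pan 12914 a [-91.3  29. ] b [-51.4   3.6  66.3] c [-126.   -12.6] pitch -27.9
top rim 232 [0.38664174 0.18372243] [0.52813923 0.31525034]
side rim 942 [0.38385322 0.19355104] [0.53145145 0.34064602]
```

View pics/bowl_c.png

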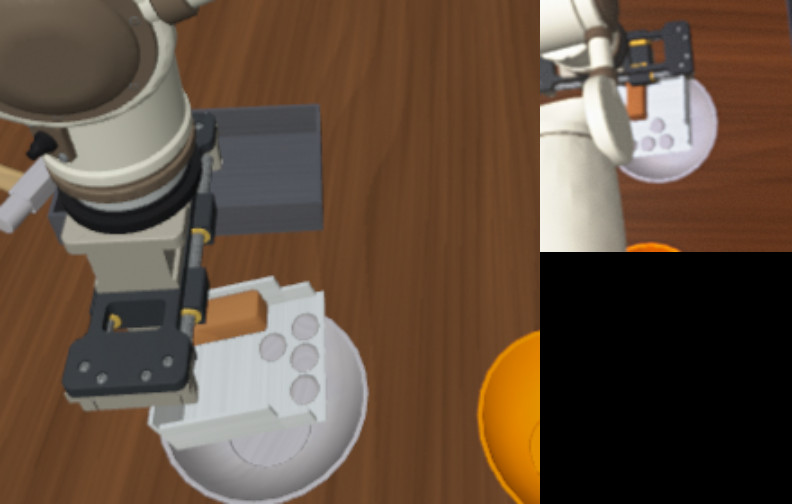

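All four pebbles are in the pan above the bowl. I'll ease the squeeze so it pivots and pours.

Request:
step_arm(
  moves=[
    [2,0,0,0,10],
    [2,0,0,0,10],
    [0,0,0,0,10],
    [0,0,0,0,10],
    [0,0,0,0,10],
    [0,0,0,0,10],
  ],
  squeeze=5,
)

```text
t: 20.65
position: [0.5153, 0.2683, 0.1407]
tcp_rot: [[0.991, 0.135, 0.0], [0.135, -0.991, -0.0], [0.0, 0.0, -1.0]]
contact_force: [-0.9, 0.2, -3.0]
opening: 0.022
```

```bash
python3 -c "
from h import *
tilt()"
```

```text
t 20.65 pos [0.5153 0.2683 0.1407] open 0.022 F [-0.9  0.2 -3. ]
side handle 844 a [-53.8  -9.6] b [-10.1   4.3   9.6] c [-26.8  15.9] pitch 32.1
side pan 9453 a [-126.1   56.4] b [-68.2   8.5  63.6] c [-137.2  -14.1] pitch 22.3
wrist handle 4887 a [-32.7  28.3] b [-10.8  -0.3  10.4] c [-1.  32.9] pitch 25.6
wrist pan 23376 a [-126.9   64.7] b [-67.3  -0.3  68. ] c [-124.    -0.4] pitch 29.4
```

Request:
step_arm(
  moves=[
    [0,0,0,0,10],
    [0,0,0,0,10],
    [0,0,0,0,10],
  ],
)

```text
t: 21.05
position: [0.5153, 0.2683, 0.1406]
tcp_rot: [[0.991, 0.135, 0.0], [0.135, -0.991, 0.0], [0.0, -0.0, -1.0]]
contact_force: [-0.4, -0.0, -2.6]
opening: 0.0216
```

```bash
sed -i "s/'bowl'/'pour'/; s/bowl_/pour_/g" b.py; python3 b.py
```

```text
t 21.05 pos [0.5153 0.2683 0.1406] open 0.0216 F [-0.4 -0.  -2.6]
side handle 840 a [-53.7  -9.6] b [-10.3   4.1   9.4] c [-26.6  15.6] pitch 32.0
side pan 9476 a [-126.1   57.1] b [-68.7   8.7  63.7] c [-137.2  -14. ] pitch 22.0
wrist handle 4880 a [-32.6  28.3] b [-10.8  -0.3  10.3] c [-0.8 32.8] pitch 25.5
wrist pan 23409 a [-126.8   64.7] b [-67.3   0.2  68. ] c [-123.9   -0.5] pitch 29.4
top rim 443 [0.38698299 0.18351318] [0.53201994 0.31983708]
side rim 2005 [0.38393574 0.18170768] [0.52117607 0.34079465]
```

View pics/pour_c.png

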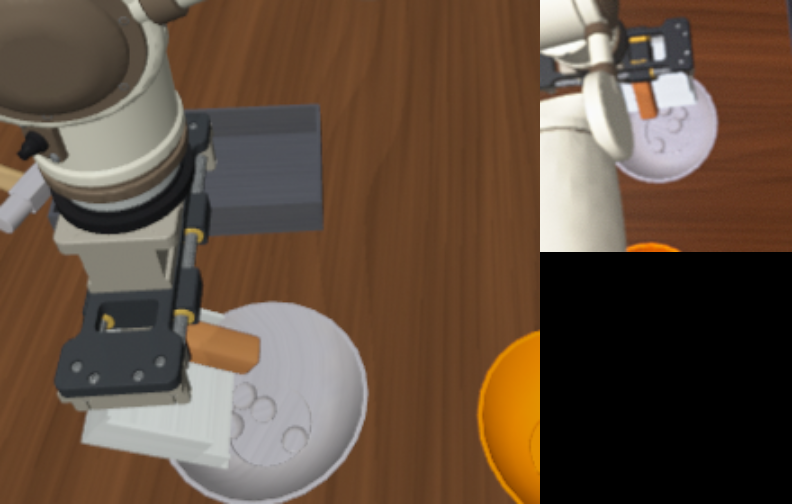

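All four pebbles are in the steel bowl and the pan is empty. I'll firm the grip, lift away, and carry the scoop to free bench right of the tray.

Request:
step_arm(
  moves=[
    [0,0,0,0,10],
    [0,0,0,0,10],
    [0,0,0,0,10],
    [0,0,10,0,10],
    [0,0,20,0,10],
    [0,0,20,0,10],
    [0,0,15,0,10],
    [0,0,0,0,10],
  ],
  squeeze=60,
)

```text
t: 22.05
position: [0.5171, 0.2688, 0.209]
tcp_rot: [[0.991, 0.135, 0.006], [0.135, -0.991, 0.002], [0.006, -0.001, -1.0]]
contact_force: [-0.9, 0.1, -1.9]
opening: 0.0215
```

Request:
step_arm(
  moves=[
    [2,-12,0,0,10],
    [3,-24,0,0,10],
    [3,-30,0,0,10],
    [3,-30,0,0,10],
    [3,-30,0,0,10],
    [3,-30,0,0,10],
    [3,-30,0,0,10],
    [3,-30,0,0,10],
    [3,-30,0,0,10],
    [3,-30,0,0,10],
    [3,-30,0,0,10],
    [3,-30,0,0,10],
    [3,-30,0,0,10],
    [3,-30,0,0,10],
    [3,-30,0,0,10],
    [2,-24,0,0,10],
    [0,-12,0,0,10],
    [0,-6,0,0,10],
    [0,0,0,0,10],
    [0,0,0,0,10],
  ],
)

```text
t: 24.05
position: [0.5611, -0.1988, 0.2053]
tcp_rot: [[0.991, 0.136, -0.001], [0.136, -0.991, 0.001], [-0.0, -0.001, -1.0]]
contact_force: [-0.2, 0.1, -4.2]
opening: 0.0211
```

```bash
cat > c.py <<'E'
from h import *
tilt()
p,d,W=snap("side"); Z=W[...,2]; m=(abs(W[...,0]-.54)<.11)&(abs(W[...,1]+.2)<.08)&(Z>.006)&(Z<.13)
print("side low obj z",np.percentile(Z[m],[0,1,5]) if m.any() else None)
E
python3 c.py
```

```text
t 24.05 pos [ 0.5611 -0.1988  0.2053] open 0.0211 F [-0.2  0.1 -4.2]
side handle 449 a [-53.3  20.6] b [-9.6  7.2 11.4] c [-30.2  31.9] pitch 30.3
side pan 1955 a [-26.9  61.8] b [-52.2  -6.3  49.6] c [-95.   -2.3] pitch 36.2
wrist handle 4913 a [-32.7  28.4] b [-10.9  -0.2  10.4] c [-1.1 33.1] pitch 25.6
wrist pan 19340 a [-23.1  64.8] b [-49.6  -0.2  48.9] c [-92.7  -0.4] pitch 41.3
side low obj z [0.10803515 0.109225   0.11031318]
```

Request:
step_arm(
  moves=[
    [0,0,-20,0,10],
    [0,0,-35,0,10],
    [0,0,-30,0,10],
    [0,0,-15,0,10],
    [0,0,0,0,10],
    [0,0,0,0,10],
  ],
)

```text
t: 24.8
position: [0.5621, -0.1999, 0.1069]
tcp_rot: [[0.991, 0.136, 0.002], [0.136, -0.991, -0.001], [0.001, 0.001, -1.0]]
contact_force: [0.1, -0.6, -3.1]
opening: 0.0217
```

Request:
step_arm(
  moves=[
    [0,0,0,0,10],
    [0,0,-6,0,10],
    [0,0,-6,0,10],
    [0,0,-6,0,10],
    [0,0,-6,0,10],
    [0,0,-6,0,10],
    [0,0,-6,0,10],
    [0,0,-6,0,10],
    [0,0,-6,0,10],
    [0,0,0,0,10],
    [0,0,0,0,10],
  ],
  squeeze=4,
)

```text
t: 25.9
position: [0.5603, -0.1993, 0.0564]
tcp_rot: [[0.991, 0.135, -0.002], [0.135, -0.991, 0.001], [-0.002, -0.001, -1.0]]
contact_force: [0.0, -0.4, -2.5]
opening: 0.0222
```

```bash
python3 c.py
```

```text
t 25.9 pos [ 0.5603 -0.1993  0.0564] open 0.0222 F [ 0.  -0.4 -2.5]
side handle 295 a [-40.5  46.9] b [-11.5   7.4  11.1] c [ 7.9 30.5] pitch -2.8
side pan 1804 a [-59.4  54.2] b [-52.2   2.3  49.7] c [-57.1  -9.5] pitch 6.5
wrist handle 3687 a [-36.9  50.9] b [-11.2  -3.2  10.3] c [17.5 30.7] pitch -2.5
wrist pan 15847 a [-27.4  50.2] b [-50.1   3.7  49.4] c [-55.   -9.7] pitch 12.8
side low obj z [0.0060169  0.00614354 0.00668848]
```

Request:
step_arm(
  moves=[
    [0,0,-1.5,0,10],
    [0,0,-1.5,0,10],
    [0,0,0,0,10],
    [0,0,0,0,10],
    [0,0,0,0,40],
    [0,0,0,0,40],
    [0,0,0,0,40],
    [0,0,0,0,70],
    [0,0,0,0,80],
    [0,0,0,0,80],
    [0,0,0,0,80],
    [0,0,0,0,80],
  ],
)

```text
t: 27.25
position: [0.5613, -0.1997, 0.0546]
tcp_rot: [[0.991, 0.135, 0.0], [0.135, -0.991, -0.0], [0.0, 0.0, -1.0]]
contact_force: [-0.2, -0.2, -0.4]
opening: 0.0779
```

Request:
step_arm(
  moves=[
    [0,0,10,0,80],
    [0,0,25,0,80],
    [0,0,40,0,80],
    [0,0,40,0,80],
    [0,0,40,0,80],
    [0,0,20,0,80],
    [0,0,0,0,80],
    [0,0,0,0,80],
    [0,0,0,0,80],
  ],
)

```text
t: 28.15
position: [0.5603, -0.1991, 0.2274]
tcp_rot: [[0.991, 0.135, -0.003], [0.135, -0.991, 0.002], [-0.003, -0.002, -1.0]]
contact_force: [0.2, -0.1, 0.4]
opening: 0.0799
```

```bash
python3 - <<'E'
from h import *
print(arm.observe()["position"])
p1,d,W=snap("side"); cv2.imwrite("pics/end_side.png",p1)
p2,d,V=snap("wrist")
for n,p,W in (("side",p1,W),("wrist",p2,V)):
    hsv=cv2.cvtColor(p,cv2.COLOR_BGR2HSV); near=(abs(W[...,0]-.56)<.1)&(abs(W[...,1]+.2)<.09)&(W[...,2]<.11)
    h=near&(hsv[...,1]>120)&(hsv[...,0]<20)&(W[...,2]>.076); P=W[h]
    r=cv2.minAreaRect((P[:,:2]*1000).astype(np.float32)); k=np.polyfit(P[:,0],P[:,2],1); print(n,h.sum(),r,np.percentile(P[:,2],[5,50,95]).round(4),"slope deg",np.degrees(np.arctan(k[0])).round(2))
p3,_,_=snap("top"); cv2.imwrite("pics/end_top.png",p3)
o=np.zeros((600,800,3),np.uint8); o[:480,:640]=0
o[:360,:480]=cv2.resize(p1,(480,360)); o[:240,480:]=cv2.resize(p2,(320,240)); o[360:600,:240]=cv2.resize(p1[360:480,180:300],(240,240)); o[360:600,240:560]=cv2.resize(p3,(320,240)); o[360:600,560:]=cv2.resize(p3[165:255,140:230],(240,240))
cv2.imwrite("pics/end_c.png",o)
E
```

```text
[ 0.56027682 -0.19913302  0.22739349]
side 370 ((565.242431640625, -200.94581604003906), (89.5921401977539, 25.463605880737305), 7.535277366638184) [0.0772 0.0837 0.0861] slope deg -0.12
wrist 1323 ((567.4603271484375, -199.69790649414062), (88.41300964355469, 21.237667083740234), 8.143075942993164) [0.0824 0.0845 0.0858] slope deg -0.35
```

View pics/end_c.png

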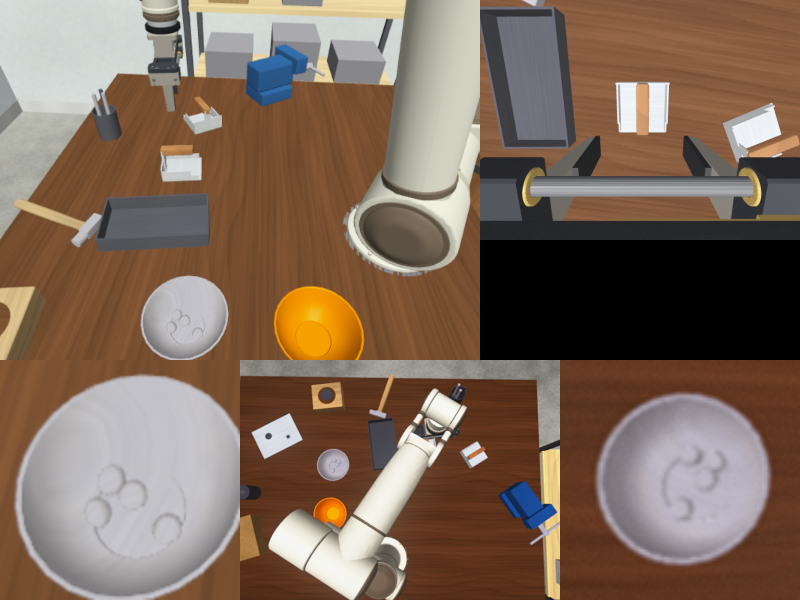

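The scoop stands level and free on the bench, the tray is empty, and all four pebbles lie in the steel bowl. The gripper is well clear, so I'll hand the job in.

```bash
python3 -c "
from plant import arm
print(arm.sign_off())"
```

```text
the job is handed in; nothing more can be done
None
```

The job is done and handed in at about 28 s; sign-off gives no verdict. I gripped the nearer scoop by its handle and swept all four pebbles up against the tray's end wall. I then tilted the scoop back on that wall to carry it. Over the steel bowl I eased the grip so the scoop pivoted nose-down about 30° and poured. Finally I levelled it on the bench, released it and raised the gripper clear.

**Last checks:**
- **Pebbles:** all four are visible in the steel bowl, and the tray is empty.
- **Scoop:** it stands flat, with the handle top at about 84 mm as expected and a slope under 0.4°.
- **Gripper:** the tip is at about 227 mm, well above everything, with no contact force.

No check failed. The handle slid about 20 mm along the fingers while I levelled the scoop on the bench, which did no harm.

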